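# Seat the coffee grinder's upper burr

### The job

The upper burr of the black coffee grinder was put back askew, so its two orange lugs sit on top of the metal ring. Take it by its grip bar and, without lifting it out, turn it under light pressure until the lugs drop into the two notches of the ring and it sits fully home, then let go. Leave the burr of the green spice grinder, which is already in, alone.

Things in the scene. Friction and masses are not known exactly. Their poses are not given: they have to be found in the camera images.
- coffee_burr: Loose burr, about 0.18 kg: dark steel plug 55 mm across, 36 high; origin centre of underside, z up. Two orange lugs along +x and -x, 14 wide, reaching 41 from the axis, z 22 to 34. Orange grip bar on top: 14 thick (y), 50 long (x, in line with the lugs), z 35 to 64. A half turn looks the same. Starts with the plug in the bore, lugs on the ring 34 to 90 degrees off the notches, origin 78 above the grinder's.
- coffee_grinder: Black housing, fixed, 116 mm across, 100 high; origin centre of underside, z up. Bright ring on top, 92 across, top at z 100, round a 59 bore. Two notches, 24 wide, 12 deep, cross it along +x and -x. With the lugs within 9 degrees of them, either way round, the burr goes down freely, without lock or spring; home, its origin is 66 above this one and the lugs are level with the ring. Grey drawer at the front (-x).
- spice_burr: Burr of the spice grinder, already home in it: same shape and size as the coffee burr, but with yellow lugs and grip bar; origin at the centre of its underside. Loose; leave it alone.
- spice_grinder: Green spice grinder, fixed, left or right of the black one; same shape, size and frame as the coffee grinder.
Things that resemble listed ones, but are neither listed nor needed, are in the scene too. Leave any blue or purple look-alike of the coffee_burr alone.

How it is judged:
At the end, for the whole second after the job is handed in: The coffee grinder's burr sits fully home: within 3 mm of its seated height (66 mm above the grinder's origin), lugs within 12 degrees of the notches, either way round, centred within 10 mm, upright within 5 degrees, at rest; the spice grinder's burr is still home, within 8 mm of where it was (z of coffee_burr in the frame of coffee_grinder between 0.06 and 0.069 m and horizontal distance between coffee_burr and coffee_grinder below 0.01 m and angle between the x axis of coffee_burr and the x axis of coffee_grinder, either way round below 0.21 rad and angle between coffee_burr's own z axis and vertical below 0.09 rad and linear speed of coffee_burr below 0.02 m/s and z of spice_burr in the frame of spice_grinder below 0.07 m and distance of spice_burr from where it was at the start of the episode below 0.008 m); the robot touches nothing.
It fails at once if the coffee burr is lifted out (more than 18 mm above where it rested on the ring) (z of coffee_burr in the frame of coffee_grinder above 0.096 m).
It fails at once if the coffee burr is forced down or against its grinder with more than 60 N (contact force between coffee_burr and coffee_grinder above 60 N).
It fails at once if the spice grinder's burr is moved by more than 8 mm (distance of spice_burr from where it was at the start of the episode above 0.008 m).
It also fails if it takes over 32 s, if anything falls off the work surface, if the arm or the gripper's body presses on something with over 40 N, if the wrist force passes 120 N, or if a joint passes its speed limit or range.

### The arm

A 7-joint arm with a two-finger parallel gripper is mounted at the origin on a cart in front of the work surface, level with it; the furniture and walls round the work are solid. World frame = base frame: x ahead of the robot, y to its left, z up, the work surface at z = 0. Lengths are in m, angles in rad, forces in N, time in s.
With the tool pointing down it reaches from about 0.4 to 0.9 m from the base axis. Payload 5.6 kg.
Tool frame: the origin (TCP) lies at the very end of the fingers, on their centre line; the grasp point (between the pads) lies 19 mm behind it (bot.hold_point_z is the distance from the TCP to the grasp point, in m); x points along the fingers, y is the direction in which the jaws open and shut, and the axes are right-handed (so a half turn about x gives the same grasp; the last joint's range is limited). The gripper opens to 92 mm and grips with 3 to 60 N. Pads are 20 mm wide; open, the fingers measure 128 mm over their backs; the gripper's body (75 mm by 189 mm) begins 69 mm behind the grasp point.
Start: joints at [-1.16, 0.468, -0.012, 1.603, 0.006, 1.071, -0.056], TCP at [0.285, 0.584, 0.215] pointing down, gripper open.
Joint ranges: [-2.53, 2.53], [-0.31, 2.02], [-1.57, 1.55], [0.28, 2.44], [-1.29, 4.43], [0.15, 1.84], [-2.92, 2.92]. Speed limits (rad/s): [2.57, 2.57, 3.14, 3.14, 3.14, 3.14, 3.14].

### API

Orientations are given as a unit quaternion [x, y, z, w].
In Python, from plant import bot, vision gives the robot as it stands.
- The arm moves only by the tool apply_moves, never from a script. Its argument "motion" is a list of rows, each a list of 7 numbers: the turn, a rotation vector about the world's x, y, z in degrees, then the shift along the world's x, y, z in mm, then the finger opening in mm, from 0 to 91.9. A call has 1 to 12 rows; each row shifts and turns the commanded pose from where the row before left it; what a row does not reach is not made up. A row lasts 1/10 s, in which the tool goes at most 50 mm and 8.59 degrees, less where a joint would pass 70% of its speed; a pose out of reach is approached as far as the arm can. A call is refused whole if a number of a shift passes 50 or a number of a turn 8.59, either way. A call with a gripper value outside its range is refused whole. The fingers move at their own pace and stop on an object; "squeeze" is the grip in N (left out, the last holds). Time passes only in rows, so rows that do not move let the fingers close. It gives the time, the measured TCP pose, the force and the opening at its end, in the units of the state.
- bot.get_obs(): the state, without advancing time (a new reading comes with each control period).
- vision.grab_frame(name): name is "scene" or "top" or "wrist"; returns the picture (480x640x3 uint8, red, green, blue); there is no depth.
- vision.calibration(name): a dict with "vertical_fov" (degrees; the focal length in pixels is half the picture's height over the tangent of half this angle, whatever the lens; pixels are square), "cx", "cy" (the principal point, pixels), "rvec" (rotation vector, rad) and "tvec" (3), from world to camera coordinates, as OpenCV has them. Camera axes: x right, y down, z forward; pixel columns grow to the right and rows downward; lengths in m; the calibration is good to about 2 mm. A picture is of the moment at which its call begins: read the wrist's pose just before it. calibration takes no time and is no camera call; for the wrist camera it gives the pose at the moment of the call.
- bot.hand_in(): hands the job in, once; it reports no verdict.
Trained networks look in the newest picture that a camera, given by its name, has taken for a name from the list of things; names that differ only in an ending like _2 or _b are one class to them, and where a whole thing is asked for, a point or a joint stands for the part that bears it (a point fixed in the world has none). Each returns a list of dicts, best first, with "conf" (0 to 1); they miss things now and then, are a little off and sometimes report something else, mostly with a low value. They report only what shows in the picture. A call takes as long as a camera call. They do not tell look-alikes from the thing itself.
- vision.spot_in(label, camera): "rect" ([centre column, centre row, width, height] in pixels, round what is visible of it).
- vision.silhouettes(label, camera): "mask" (480x640 bool, what is visible of it) and "rect" ([centre column, centre row, width, height] in pixels, round what is visible of it).
The state is a dict: "time_s": time; "q": joint angles; "dq": joint speeds; "joint_efforts": joint torques, N m; "tcp_pos": TCP position; "tool_rot": TCP orientation; "force": force on the tool from outside, world axes, zero at the start; "wrist_torque": the same for the moment, N m; "gripper_width": opening from 0.0 (shut) to 1.0 (fully open).
Only numpy, scipy, OpenCV 4.12 (cv2) and the standard library are available. Lean on these libraries where they do the work, as an engineer would, in place of code of your own. Each camera call takes 0.05 s, during which the arm holds its last target. There are 200 camera calls.

## Working session

There is one attempt and no reset: what is moved stays moved. The work goes in short steps, Python scripts to look and compute and a tool call to move; the robot and the scene stay as the last step left them, time stands still between calls to the robot, and variables do not carry over. Pictures are saved under pics/ and viewed, about 8 in all and at most 12, crops included, and the job is handed in when it is done.

Besides the shell and the picture viewer there is one more tool, called in YAML: its name, and indented under it one key for each argument. apply_moves: Moves the arm, as the interface text tells. Its arguments: {"type":"object","properties":{"motion":{"type":"array","items":{"type":"array","items":{"type":"number"}}},"squeeze":{"type":"number"}},"required":["motion"]}

```bash
mkdir -p pics; cat > h.py <<'E'
import numpy as np, cv2
from scipy.spatial.transform import Rotation as R
from plant import bot, vision
def cal(n):
    c=vision.calibration(n); f=240/np.tan(np.radians(c["vertical_fov"])/2)
    K=np.array([[f,0,c["cx"]],[0,f,c["cy"]],[0,0,1]]); return K,np.array(c["rvec"],float),np.array(c["tvec"],float)
def ray(c,px):
    K,r,t=c; M=R.from_rotvec(r).as_matrix(); d=M.T@np.linalg.inv(K)@np.array([px[0],px[1],1.]); return -M.T@t,d
def onz(c,px,z):
    o,d=ray(c,px); return o+d*(z-o[2])/d[2]
def proj(c,P):
    return cv2.projectPoints(np.array(P,float).reshape(-1,1,3),c[1],c[2],c[0],None)[0][:,0]
def tri(obs):
    A=np.zeros((3,3));b=np.zeros(3)
    for c,px in obs:
        o,d=ray(c,px);d/=np.linalg.norm(d);Q=np.eye(3)-np.outer(d,d);A+=Q;b+=Q@o
    return np.linalg.solve(A,b)
def save(n,im): cv2.imwrite(n,im[:,:,::-1])
E
python3 - <<'E'
from h import *
ims=[vision.grab_frame(n) for n in("scene","top")]
for n in("scene","top"):
    for l in ("coffee_burr","coffee_grinder","spice_burr","spice_grinder"):
        print(n,l,[(np.round(d["rect"]).astype(int).tolist(),round(d["conf"],2)) for d in vision.spot_in(l,n)])
save("pics/a.png",ims[0]);save("pics/b.png",ims[1])
s=bot.get_obs();print({k:np.round(s[k],3) for k in s}, vision.calibration("top"))
E
```

```text
scene coffee_burr [([382, 354, 47, 32], 0.92), ([326, 306, 42, 33], 0.89), ([415, 311, 30, 43], 0.72), ([366, 228, 28, 40], 0.63)]
scene coffee_grinder [([362, 250, 51, 67], 0.76)]
scene spice_burr [([258, 190, 25, 28], 0.86), ([363, 250, 53, 66], 0.55)]
scene spice_grinder [([262, 206, 48, 57], 0.87)]
top coffee_burr [([364, 285, 34, 32], 0.96), ([438, 282, 37, 31], 0.94), ([356, 201, 30, 44], 0.82), ([431, 225, 30, 37], 0.81)]
top coffee_grinder [([352, 207, 59, 66], 0.67)]
top spice_burr [([218, 236, 33, 43], 0.62)]
top spice_grinder [([222, 242, 63, 58], 0.91)]
{'time_s': np.float64(0.5), 'q': array([-1.16 ,  0.468, -0.012,  1.603,  0.006,  1.071, -0.056]), 'dq': array([-0.001, -0.001,  0.002,  0.001, -0.001, -0.   ,  0.002]), 'joint_efforts': array([-1.0000e-03, -5.1997e+01, -1.3000e-02, -2.4384e+01, -5.7000e-02,
        1.2000e-02,  0.0000e+00]), 'tcp_pos': array([0.285, 0.584, 0.215]), 'tool_rot': array([ 0.159,  0.689, -0.159,  0.689]), 'force': array([-0.895, -0.73 , -0.056]), 'wrist_torque': array([-0.018,  0.005, -0.004]), 'gripper_width': np.float64(1.002)} {'vertical_fov': 51.308894212556616, 'cx': 319.1460577729292, 'cy': 244.92294028483562, 'rvec': array([ 2.17029859, -2.14900268,  0.11818562]), 'tvec': array([-0.04712578,  0.46106463,  0.96501432])}
```

View pics/a.png

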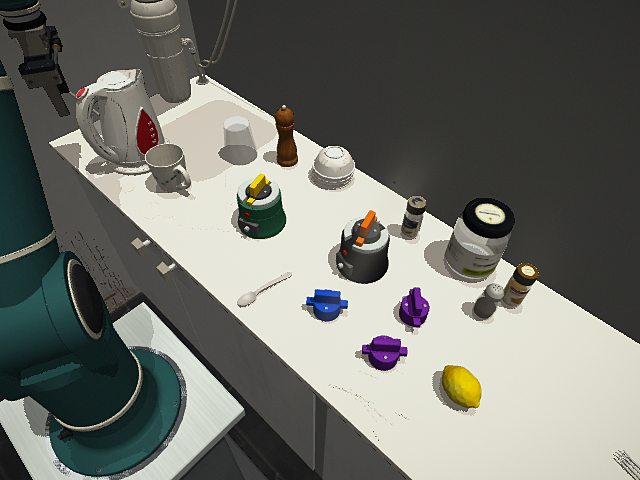

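View pics/b.png

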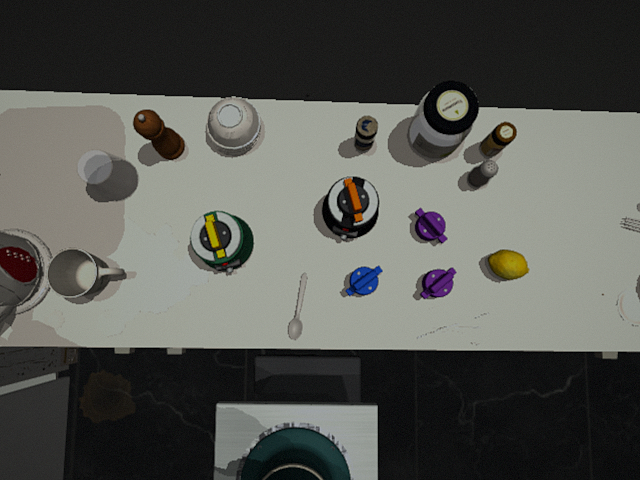

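The scene view shows the black grinder at (362,250) with an orange bar at (367,228). In the top view they are at (352,207) and (354,200). Burr candidates in the top view are orange (354,200), blue (364,281), purple (431,225) and purple (438,282). Only the orange one sits in the black grinder, so that is the one meant. The green grinder with its yellow bar is at (220,240). Next I'll confirm in a crop and measure.

```bash
cat >> h.py <<'E'
def orange(im,box):
    h=cv2.cvtColor(im,cv2.COLOR_RGB2HSV); m=cv2.inRange(h,(5,170,90),(17,255,255)); k=np.zeros_like(m); x0,x1,y0,y1=box; k[y0:y1,x0:x1]=1; return m*k
E
python3 - <<'E'
from h import *
t=cv2.imread("pics/b.png")[:,:,::-1];s=cv2.imread("pics/a.png")[:,:,::-1]
ct,cs=cal("top"),cal("scene")
def crop(im,x,y,w):return cv2.resize(np.ascontiguousarray(im[y-w:y+w,x-w:x+w]),(400,400),interpolation=cv2.INTER_CUBIC)
save("pics/c.png",np.hstack([crop(t,352,207,40),crop(s,364,240,40)]))
for im,c,b in((t,ct,(315,390,165,245)),(s,cs,(330,400,200,285))):
    m=orange(im,b);n,l,st,ce=cv2.connectedComponentsWithStats((m>0).astype(np.uint8))
    for i in range(1,n):
        if st[i,4]>5:
            p=np.argwhere(l==i)[:,::-1].astype(np.float32);print(st[i].tolist(),ce[i].round(1),cv2.minAreaRect(p), onz(c,ce[i],.142).round(4))
print("camtop",ray(ct,(0,0))[0],"scene",ray(cs,(0,0))[0])
# housing from top
print(onz(ct,(352,207),.1))
E
```

```text
[344, 178, 18, 32, 248] [353.1 193.4] ((353.3197021484375, 193.48361206054688), (32.31007385253906, 9.312427520751953), 68.62937927246094) [ 0.5407 -0.1024  0.142 ]
[354, 213, 9, 9, 59] [357.9 216.8] ((358.0882263183594, 216.85296630859375), (7.518604278564453, 7.518604278564453), 75.96376037597656) [ 0.4987 -0.1111  0.142 ]
[360, 210, 17, 26, 178] [367.5 221.5] ((367.5614013671875, 223.18231201171875), (10.755067825317383, 26.376953125), 32.7352294921875) [ 0.5295 -0.1095  0.142 ]
[356, 237, 9, 10, 51] [359.7 240.8] ((359.5, 241.00003051757812), (7.155416965484619, 8.497057914733887), 26.56505012512207) [ 0.4806 -0.1302  0.142 ]
camtop [ 0.34794593 -0.04857764  1.01125066] scene [ 0.03225684 -0.43454475  0.76718522]
[ 0.52427106 -0.10312982  0.1       ]
```

View pics/c.png

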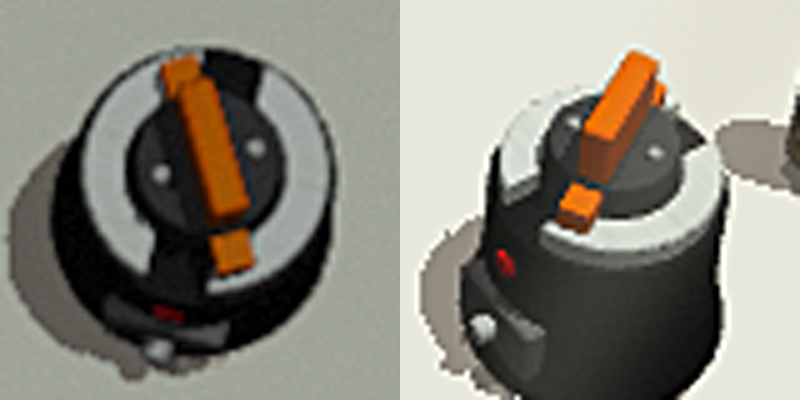

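The crop confirms the orange-lugged burr in the black grinder. Its lugs are at crop (181,75) and (233,252), and the notches at (235,68) and (178,272). So the burr needs a clockwise turn (seen from above) of about 30–35°. I'll rise first, to clear the kettle.

apply_moves:
  motion:
    - [0, 0, 0, 0, 0, 50, 91]
    - [0, 0, 0, 0, 0, 50, 91]
    - [0, 0, 0, 0, 0, 50, 91]
    - [0, 0, 0, 0, 0, 30, 91]
    - [0, 0, 0, 10, -45, 0, 91]
    - [0, 0, 0, 15, -45, 0, 91]
    - [0, 0, 0, 15, -45, 0, 91]
    - [0, 0, 0, 15, -45, 0, 91]
    - [0, 0, 0, 15, -45, 0, 91]
    - [0, 0, 0, 15, -45, 0, 91]
    - [0, 0, 0, 15, -45, 0, 91]
    - [0, 0, 0, 15, -45, 0, 91]

```text
time_s: 1.7
tcp_pos: [0.4002, 0.2222, 0.3949]
tool_rot: [0.159, 0.689, -0.159, 0.689]
force: [0.7, 0.7, 0.0]
gripper_width: 0.992
```

```bash
python3 - <<'E'
from h import *
s=bot.get_obs();print(s["time_s"],s["tcp_pos"],s["q"].round(2) if hasattr(s["q"],"round") else s["q"]);print(R.from_quat(s["tool_rot"]).as_matrix().round(3)); print("cam",ray(cal("wrist"),(320,240)))
E
```

```text
1.7 [0.40023997 0.22221153 0.39493936] [-0.79 -0.02  0.21  1.81  0.    1.35  0.53]
[[ 0.001  0.438  0.899]
 [ 0.001  0.899 -0.438]
 [-1.     0.001  0.   ]]
cam (array([0.33379951, 0.25333873, 0.5634641 ]), array([ 0.24054322, -0.10603532, -0.96487833]))
```

apply_moves:
  motion:
    - [0, 0, 5.5, 14, -41, 0, 91]
    - [0, 0, 5.5, 14, -41, 0, 91]
    - [0, 0, 5.5, 14, -41, 0, 91]
    - [0, 0, 5.5, 14, -41, 0, 91]
    - [0, 0, 5.5, 14, -41, 0, 91]
    - [0, 0, 5.5, 14, -41, -20, 91]
    - [0, 0, 5.5, 14, -41, -20, 91]
    - [0, 0, 5.5, 14, -41, -20, 91]
    - [0, 0, 0, 0, 0, 0, 91]
    - [0, 0, 0, 0, 0, 0, 91]

```text
time_s: 2.7
tcp_pos: [0.5118, -0.1044, 0.3342]
tool_rot: [-0.11, 0.699, 0.11, 0.698]
force: [-0.8, 1.3, 1.1]
gripper_width: 0.992
```

```bash
python3 - <<'E'
from h import *
import pickle
s=bot.get_obs();c=cal("wrist");im=vision.grab_frame("wrist");save("pics/d.png",im);pickle.dump(c,open("c1.pkl","wb"))
print(s["tcp_pos"],s["q"]);print(ray(c,(320,240))[0])
for l in ("coffee_burr","coffee_grinder"): print(l,[(np.round(d["rect"]).astype(int).tolist(),round(d["conf"],2)) for d in vision.spot_in(l,"wrist")])
E
```

```text
[ 0.51175036 -0.10443985  0.33417205] [-0.40232077  0.14299508  0.610215    1.79458464 -0.08641476  1.2318354
  2.11401463]
[ 0.44178093 -0.12695821  0.50279912]
coffee_burr [([215, 64, 68, 54], 0.81), ([328, 105, 60, 47], 0.79), ([207, 157, 51, 66], 0.74), ([311, 231, 47, 68], 0.62)]
coffee_grinder [([311, 221, 83, 96], 0.57)]
```

View pics/d.png

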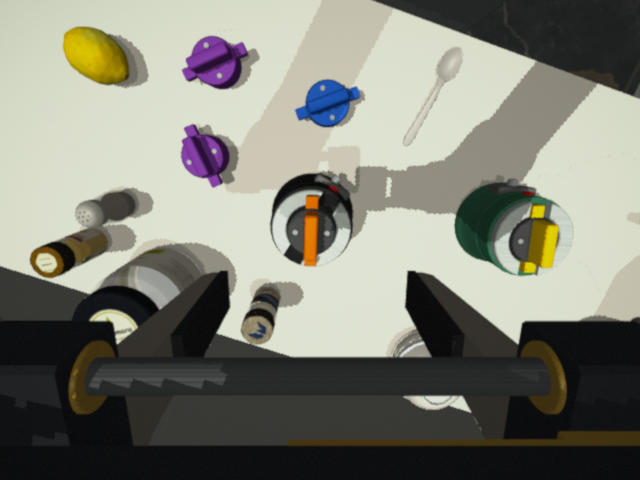

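The wrist view shows the orange bar at (311,231) in the black grinder, nearly square to the jaws, and the green grinder at (530,240). The blue and purple look-alikes are on the table. I'll fit the burr and ring models over the three views.

```bash
cat > fit.py <<'E'
from h import *
from scipy.optimize import minimize
S=4
def poly(mask,c,P,off,val=1):
    p=(proj(c,P)-off+.5)*S; cv2.fillConvexPoly(mask,cv2.convexHull(p.astype(np.float32)).astype(np.int32),val)
def box(x0,x1,y0,y1,z0,z1): return np.array([[x,y,z] for x in(x0,x1) for y in(y0,y1) for z in(z0,z1)])
BAR=box(-.025,.025,-.007,.007,.035,.064);L1=box(.0275,.041,-.007,.007,.022,.034);L2=L1*[-1,1,1]
a=np.linspace(0,2*np.pi,72,endpoint=False);circ=lambda r,z:np.c_[r*np.cos(a),r*np.sin(a),0*a+z]
def T(P,x,y,z,w): return P@R.from_euler("z",w).as_matrix().T+[x,y,z]
def render_burr(c,p,off,N):
    m=np.zeros((N*S,N*S),np.uint8)
    for L in(L1,L2): poly(m,c,T(L,*p),off)
    poly(m,c,T(np.r_[circ(.0275,.0),circ(.0275,.036)],*p),off,0)
    for L in(L1,L2):   # a lug nearer than the plug shows: draw those facing camera
        o=ray(c,(0,0))[0]; d=T(L,*p).mean(0)[:2]-np.array(p[:2])
        if d@(o[:2]-np.array(p[:2]))>0: poly(m,c,T(L,*p),off)
    poly(m,c,T(BAR,*p),off); return m
def render_ring(c,p,off,N,burr):
    m=np.zeros((N*S,N*S),np.uint8); poly(m,c,T(circ(.046,0),*p),off); poly(m,c,T(circ(.0295,0),*p),off,0)
    for s in(1,-1): poly(m,c,T(np.array([[s*.02,-.012,0],[s*.02,.012,0],[s*.05,.012,0],[s*.05,-.012,0]]),*p),off,0)
    poly(m,c,T(circ(.0275,.036),*burr),off,0)
    for L in(BAR,L1,L2): poly(m,c,T(L,*burr),off,0)
    return m
def down(m,N): return cv2.resize(m.astype(np.float32),(N,N),interpolation=cv2.INTER_AREA)
N=110
def fit(views,burr0,ring0=None,verbose=True):
    dat=[]
    for c,im,box_,cen in views:
        off=np.array(cen)-N//2; sub=lambda q:q[off[1]:off[1]+N,off[0]:off[0]+N]
        o=sub((orange(im,box_)>0).astype(np.float32))
        h=cv2.cvtColor(im,cv2.COLOR_RGB2HSV); b=sub(((h[...,2]>130)&(h[...,1]<40)).astype(np.float32))
        dat.append((c,off,o,b))
    f=lambda p:sum(np.abs(down(render_burr(c,p,off,N),N)-o).sum()/o.sum() for c,off,o,b in dat)
    def run(f,p0,st):
        best=None
        for k in range(2):
            r=minimize(f,p0,method="Nelder-Mead",options=dict(initial_simplex=np.vstack([p0]+[np.array(p0)+np.eye(len(p0))[i]*st[i]*(-1)**k for i in range(len(p0))]),xatol=1e-5,fatol=1e-4)); p0=r.x
        return r
    rb=min((run(f,list(burr0[:3])+[w],[.006,.006,.006,.1]) for w in (burr0[3],burr0[3]+.2)),key=lambda r:r.fun)
    out=[rb]
    if ring0 is not None:
        def g(p):
            s=0
            for c,off,o,b in dat:
                reg=np.zeros((N*S,N*S),np.uint8); poly(reg,c,T(circ(.0475,0),*p),off); reg=down(reg,N)
                rr=down(render_ring(c,p,off,N,rb.x),N); s+=(np.abs(rr-b)*reg).sum()/rr.sum()
            return s
        out.append(min((run(g,list(ring0[:3])+[w],[.004,.004,.004,.1]) for w in (ring0[3],ring0[3]+.2,ring0[3]-.2)),key=lambda r:r.fun))
    return out
E
python3 - <<'E'
from fit import *
import pickle
L=lambda n:np.ascontiguousarray(cv2.imread(n)[:,:,::-1])
V=[(cal("top"),L("pics/b.png"),(315,390,165,245),(352,205)),(cal("scene"),L("pics/a.png"),(330,400,200,285),(364,240)),(pickle.load(open("c1.pkl","rb")),L("pics/d.png"),(265,360,170,270),(311,222))]
b0=(.535,-.105,.078,.3);r0=(.535,-.105,.1,-.3)
for vs in (V,V[:2],V[1:],V[::2]):
    for r in fit(vs,b0,r0): print(r.x[:3].round(4),np.degrees(r.x[3]).round(1),round(r.fun,3))
E
```

```text
[ 0.5375 -0.1039  0.0789] 15.9 1.107
[ 0.5364 -0.1038  0.0988] -13.8 0.679
[ 0.537  -0.1043  0.0785] 16.7 0.933
[ 0.5364 -0.1043  0.0998] -13.5 0.434
[ 0.5376 -0.1033  0.0774] 16.8 0.706
[ 0.5363 -0.1039  0.0989] -13.8 0.484
[ 0.5372 -0.1038  0.0788] 15.6 0.506
[ 0.5375 -0.1041  0.0914] -14.0 0.391
```

The fits agree within about 1 mm and 1°: burr at (0.537, -0.104), z 0.0785, yaw about 16–18°; ring z 0.099, yaw about -14°. The heights match the text (0.078 and 0.100). I'll descend to TCP z of about 0.121.

apply_moves:
  motion:
    - [0, 0, 0, 13, 0, -40, 91]
    - [0, 0, 0, 12, 0, -40, 91]
    - [0, 0, 0, 0, 0, -40, 91]
    - [0, 0, 0, 0, 0, -40, 91]
    - [0, 0, 0, 0, 0, -25, 60]
    - [0, 0, 0, 0, 0, -15, 45]
    - [0, 0, 0, 0, 0, -13, 40]
    - [0, 0, 0, 0, 0, 0, 40]
  squeeze: 10

```text
time_s: 3.65
tcp_pos: [0.5367, -0.1031, 0.121]
tool_rot: [-0.111, 0.699, 0.111, 0.698]
force: [-0.3, -0.9, 0.0]
gripper_width: 0.665
```

```bash
python3 - <<'E'
from fit import *
s=bot.get_obs();m=R.from_quat(s["tool_rot"]).as_matrix();print(s["time_s"],s["tcp_pos"],s["force"],s["q"].round(2));print("y yaw",np.degrees(np.arctan2(m[1,1],m[0,1])),m[:,0])
c=cal("wrist");im=vision.grab_frame("wrist")
print(proj(c,T(np.r_[[[0,0,.064]],[[.041,0,.034]],[[-.041,0,.034]]],.537,-.104,.078,.29)).round())
save("pics/e.png",im)
E
```

```text
3.65 [ 0.53673635 -0.10306757  0.12099822] [-0.33436055 -0.85875114  0.00531529] [-0.3   0.45  0.53  1.96 -0.31  0.81  2.3 ]
y yaw 108.0480694865313 [-1.10519092e-03  4.08508475e-04 -9.99999306e-01]
[[315. 311.]
 [313. 353.]
 [317. 210.]]
```

View pics/e.png

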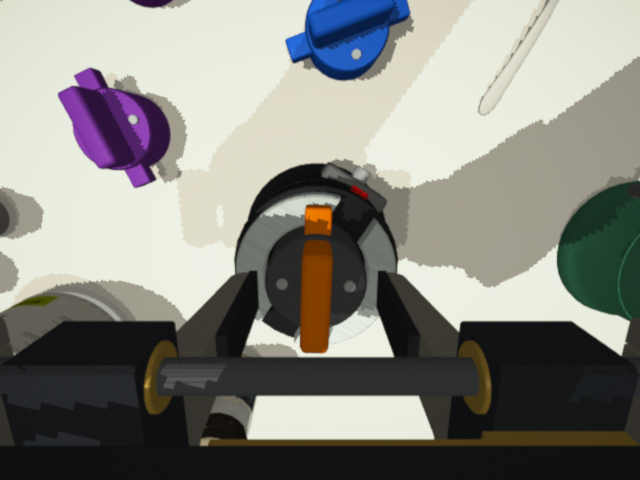

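The bar at (315,300) is centred between the fingers at (250,300) and (385,300), and its lug at (318,219) matches the predicted (317,210). Closing.

apply_moves:
  motion:
    - [0, 0, 0, 0, 0, 0, 25]
    - [0, 0, 0, 0, 0, 0, 15]
    - [0, 0, 0, 0, 0, 0, 8]
    - [0, 0, 0, 0, 0, 0, 8]
    - [0, 0, 0, 0, 0, 0, 8]
    - [0, 0, 0, 0, 0, 0, 8]
  squeeze: 15

```text
time_s: 4.3
tcp_pos: [0.5371, -0.1038, 0.1218]
tool_rot: [-0.111, 0.698, 0.111, 0.699]
force: [-1.7, -0.2, 1.1]
gripper_width: 0.152
```

Gripped: the opening is 14 mm, the bar's thickness. Now I'll turn with a slight downward offset.

apply_moves:
  motion:
    - [0, 0, 0, 0, 0, -1, 8]
    - [0, 0, -4, 0, 0, -1, 8]
    - [0, 0, -4, 0, 0, 0, 8]
    - [0, 0, -4, 0, 0, 0, 8]
    - [0, 0, -4, 0, 0, 0, 8]
    - [0, 0, -4, 0, 0, 0, 8]

```text
time_s: 4.9
tcp_pos: [0.5387, -0.1041, 0.1214]
tool_rot: [0.013, 0.706, -0.013, 0.708]
force: [-0.6, 1.2, 11.5]
gripper_width: 0.158
```

apply_moves:
  motion:
    - [0, 0, -3, 0, 0, 0, 8]
    - [0, 0, -3, 0, 0, 0, 8]
    - [0, 0, -3, 0, 0, 0, 8]
    - [0, 0, -2, 0, 0, 0, 8]
    - [0, 0, 0, 0, 0, 0, 8]

```text
time_s: 5.4
tcp_pos: [0.5367, -0.1037, 0.1192]
tool_rot: [0.08, 0.703, -0.08, 0.702]
force: [0.1, 0.2, -2.6]
gripper_width: 0.149
```

The upward force is gone, so the lugs are over the notches. I'll lower the burr.

apply_moves:
  motion:
    - [0, 0, -1, 0, 0, -2, 8]
    - [0, 0, 0, 0, 0, -3, 8]
    - [0, 0, 0, 0, 0, -2, 8]
    - [0, 0, 0, 0, 0, -1, 8]
    - [0, 0, 0, 0, 0, 0, 8]

```text
time_s: 5.9
tcp_pos: [0.5368, -0.1038, 0.1113]
tool_rot: [0.086, 0.702, -0.086, 0.702]
force: [-0.5, -0.5, -1.9]
gripper_width: 0.15
```

apply_moves:
  motion:
    - [0, 0, 0, 0, 0, -1, 8]
    - [0, 0, 0, 0, 0, -1, 8]
    - [0, 0, 0, 0, 0, 0, 8]
    - [0, 0, 0, 0, 0, 0, 8]

```text
time_s: 6.3
tcp_pos: [0.5371, -0.1038, 0.1097]
tool_rot: [0.086, 0.702, -0.086, 0.702]
force: [0.4, -0.4, -0.9]
gripper_width: 0.15
```

apply_moves:
  motion:
    - [0, 0, 0, 0, 0, -1, 8]
    - [0, 0, 0, 0, 0, 0, 8]
    - [0, 0, 0, 0, 0, 0, 8]

```text
time_s: 6.6
tcp_pos: [0.5372, -0.1038, 0.1095]
tool_rot: [0.086, 0.702, -0.086, 0.702]
force: [-2.8, 1.9, 6.1]
gripper_width: 0.15
```

The burr has bottomed: 6 N upward at a drop of about 12 mm. I'll release, rise straight up and back off enough to see it.

apply_moves:
  motion:
    - [0, 0, 0, 0, 0, 1, 20]
    - [0, 0, 0, 0, 0, 0, 30]
    - [0, 0, 0, 0, 0, 0, 45]
    - [0, 0, 0, 0, 0, 0, 60]
    - [0, 0, 0, 0, 0, 15, 60]
    - [0, 0, 0, 0, 0, 30, 80]
    - [0, 0, 0, 0, 0, 40, 91]
    - [0, 0, 0, 0, 0, 50, 91]
    - [0, 0, 0, -20, 0, 50, 91]
    - [0, 0, 0, -20, 0, 20, 91]
    - [0, 0, 0, 0, 0, 0, 91]

```text
time_s: 7.7
tcp_pos: [0.4984, -0.105, 0.315]
tool_rot: [0.088, 0.699, -0.085, 0.704]
force: [-0.4, 0.2, -0.9]
gripper_width: 0.989
```

```bash
python3 - <<'E'
from fit import *
ct,cs=cal("top"),cal("scene")
t=vision.grab_frame("top");s=vision.grab_frame("scene");cw=cal("wrist");w=vision.grab_frame("wrist")
P=np.array([[.536,-.104,.13]]);u=proj(cw,P)[0].astype(int);print(u,bot.get_obs()["tcp_pos"],bot.get_obs()["force"])
V=[(ct,t,(315,390,165,245),(352,205)),(cs,s,(330,400,200,285),(364,240)),(cw,w,(u[0]-60,u[0]+60,max(u[1]-60,0),u[1]+60),tuple(u))]
b0=(.537,-.104,.066,-.25);r0=(.5365,-.104,.1,-.3)
for vs in (V,V[:2],V[1:]):
    for r in fit(vs,b0,r0): print(r.x[:3].round(4),np.degrees(r.x[3]).round(1),round(r.fun,3))
c=lambda im,x,y,k:cv2.resize(np.ascontiguousarray(im[y-k:y+k,x-k:x+k]),(390,390),interpolation=cv2.INTER_CUBIC)
save("pics/f.png",np.hstack([c(w,u[0],u[1],65),c(s,364,240,45)]))
save("pics/g.png",t)
o=np.abs(t.astype(int)-cv2.imread("pics/b.png")[:,:,::-1])[205:275,185:255].max(2);print("spice diff px",(o>60).sum())
E
```

```text
[325 253] [ 0.49840803 -0.10336602  0.31073266] [-0.57632309  0.12056904  0.03700891]
[ 0.537 -0.104  0.066] -14.3 inf
[ 0.5363 -0.1039  0.0989] -13.8 1.359
[ 0.537 -0.104  0.066] -14.3 inf
[ 0.5372 -0.1043  0.0993] -13.8 1.187
[ 0.5365 -0.104   0.0668] -13.6 0.72
[ 0.5362 -0.1039  0.0994] -14.1 0.364
spice diff px 2fit.py:33: RuntimeWarning: divide by zero encountered in scalar divide
  f=lambda p:sum(np.abs(down(render_burr(c,p,off,N),N)-o).sum()/o.sum() for c,off,o,b in dat)
  np.max(np.abs(fsim[0] - fsim[1:])) <= fatol):
```

View pics/f.png

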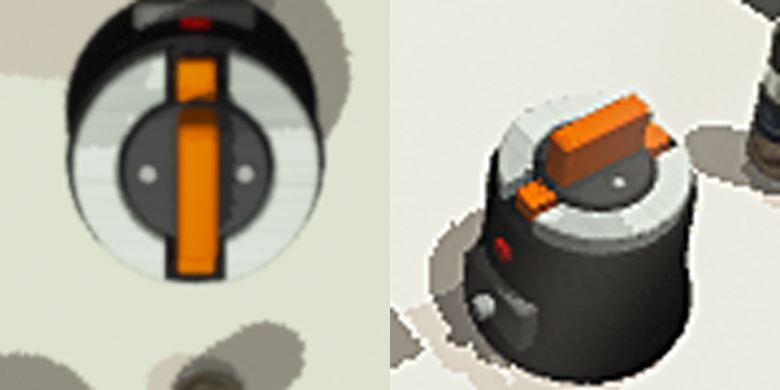

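Both lugs sit in the notches, level with the ring: crop (197,80) and (195,270) in the wrist view, (535,198) and (655,138) in the scene view. The fit gives z = 0.0668 and a yaw difference of about 0.5°. The gripper is clear of everything, so I'll hand in.

```bash
python3 -c "
from plant import bot
print(bot.hand_in())"
```

```text
the job is handed in; nothing more can be done
None
```

The coffee burr is home in the black grinder and the job is handed in. I gripped the bar at 15 N and turned the burr about 32° clockwise under light pressure (about 11 N). The lugs then dropped into the notches. I followed it down about 12 mm until it bottomed with 6 N upward, then let go and moved clear.

**Last checks:** the model fit on the wrist and scene views puts the burr 66.8 mm above the work surface, within 1 mm of centre. The lugs are about 0.5° off the notches. The enlarged crop shows both lugs in the notches and level with the ring.

**What did not check out fully:**
- **Top view:** the arm blocked it at the end, so both final burr fits that used it failed; the result rests on the other two views.
- **Notch angle:** I first measured about 30–31° to the notches, against the text's minimum of 34°. This did not matter, because I turned until the burr dropped.
- **Spice burr:** I kept clear of it. Its patch of the top view changed by only 2 pixels from the start; I made no separate pose measurement.

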